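# Clamp a paste cartridge in a dispenser cradle

## Task

Load the winged cartridge lying on the bench into the dispenser: lift the cradle's sprung clamp bar by its knob and swing it well aside, lay the cartridge down in the two V-shaped saddles with its wings in the gap behind the rear saddle and its nozzle pointing away from the black drive housing, then swing the bar back over the barrel and ease it down until it clamps. Do not drop the cartridge in, do not let the bar snap down on it, and leave the eraser and the solder spool where they are.

Things in the scene. Friction and masses are not known exactly. Their poses are not given: they have to be found in the camera images.
- cradle: Dispenser cradle, fixed to the bench: grey base plate 12 mm thick. Origin on its underside, below the middle of the seated barrel; x along the seated barrel toward the nozzle end, y toward the bar's post, z up. A black drive housing with a pusher plate, 54 mm high and 68 mm wide, spans x = -150 to -87 mm.
- seat (a point): Where the middle of the seated barrel's axis belongs: 60 mm above the cradle's origin, same axes. Two metal saddles with 90 degree V, 12 mm thick and about 55 mm wide, tops under 61 mm above the bench, stand at x = -35 and +35 mm from it; between them a 58 mm gap is free down to the base plate.
- wing_gap (a point): Middle of the 14 mm gap for the wings, 48 mm behind the seat (cradle's -x), between the rear saddle and two steel lugs (12 mm wide, centred 21 mm either side of the axis, tops 61 mm above the bench).
- post (a point): On the axis of the bar's vertical rod, 101 mm above the bench at the top of the square metal post (46 x 40 mm), 70 mm from the seat along the cradle's y. Two cheeks on the post leave an 18 mm wide, 24 mm deep slot along y, in which the bar lies when down.
- clamp_bar: Steel clamp bar, 12 x 12 mm in section, 0.25 kg. Origin on the rod's axis at the bar's underside (77 mm above the bench when down); the bar runs 130 mm along its own -y. A rubber pad 8 mm thick under it, 70 mm from the rod, presses on the barrel. It is sprung down: lifting takes 5 to 8 N.
- knob (a point): Middle of the black upright round knob near the bar's free end, 120 mm from the rod: 18 mm in diameter with a 24 mm lip on top; lip top 21 mm above this point, bar's top 21 mm below it. 110 mm above the bench with the bar down. Being round, it lets a gripper keep its yaw while the bar turns.
- bar_lift (a joint): Lift of the bar: 0 m fully down (empty cradle), up to 0.045 m. Over 0.024 m it leaves the slot and can turn; let go when turned aside it rests on the cheeks at about 0.024 m. Clamping the seated cartridge it reads about 0.006 m.
- bar_turn (a joint): Turn of the bar: 0 rad across the saddles (a stop, in line with the slot), growing counter-clockwise seen from above to a stop at 1.75 rad; at 1.57 rad the bar points along the cradle's +x, clear of the saddles. Stays where it is left. Goes down into the slot only within about 0.1 rad of 0.
- cartridge: Loose cartridge, about 0.09 kg: white round barrel 30 mm in diameter, 103 mm long along its x, with a flat wing plate (4 mm thick, 46 mm across y, 30 mm high) at x = -48 mm, a black end cap 18 mm in diameter back to x = -62 mm, a steel nozzle at +x. Lies flat on its wing plate. Origin 15 mm below the barrel's axis; z up.
- barrel_mid (a point): Middle of the barrel, on its axis, 15 mm above the cartridge's origin; axes as the cartridge.
- nozzle_tip (a point): Tip of the nozzle, 80 mm from barrel_mid along the cartridge's x.
- eraser: Blue and white eraser, 20 x 42 x 13 mm, loose bystander between the cradle and the cartridge. Origin at its underside.
- spool: Small solder spool, 68 x 55 x 30 mm, loose bystander behind the eraser. Origin at its underside.
There are look-alikes about, which are no part of the job. Of the things like the cartridge, leave any that is orange; of the rest the smaller one is meant.

How it is judged:
By the outcome, as a careful person would: the job done as asked, in the order asked, and still so for the second after the job is handed in, with the robot touching nothing.
It also fails if it takes over 72 s, if anything falls off the work surface, if the arm or the gripper's body presses on something with over 40 N, if the wrist force passes 120 N, or if a joint passes its speed limit or range.

## Robot

A 7-joint arm with a two-finger parallel gripper is mounted at the origin on the work surface; the furniture and walls round the work are solid. World frame = base frame: x ahead of the robot, y to its left, z up, the work surface at z = 0. Lengths are in m, angles in degrees, forces in N, time in s.
With the tool pointing down it reaches from about 0.4 to 0.9 m from the base axis. Payload 5.6 kg.
Tool frame: the origin (TCP) lies midway between the tips of the shut fingers; the grasp point (between the pads) lies 19 mm behind it; z points along the fingers, y is the line along which they close (so a half turn about z gives the same grasp; the last joint's range is limited). The gripper opens to 92 mm and grips with 3 to 60 N. Pads are 20 mm wide; open, the fingers measure 128 mm over their backs; the gripper's body (75 mm by 189 mm) begins 69 mm behind the grasp point.
Start: joints at [-69.5, 26.786, -0.665, 91.828, 0.344, 61.387, -3.226], TCP at [0.254, 0.598, 0.215] pointing down, gripper open.
Joint ranges: [-144.91, 144.91], [-17.63, 115.5], [-89.93, 88.59], [15.96, 139.68], [-74.01, 254.01], [8.47, 105.57], [-167.45, 167.45]. Speed limits (degrees/s): [147.25, 147.25, 180, 180, 180, 180, 180].

## Interface

Orientations are given as [roll, pitch, yaw] about the fixed x, y, z axes, in that order (R = Rz(yaw) Ry(pitch) Rx(roll)).
In Python, from workcell import readout, imaging, env gives the robot as it stands. The module is installed in compiled form; this text tells all that it offers.
- The arm moves only by the shell command python3 -m jog 'ROWS' [OPENING]. ROWS is JSON, a list of rows, each an object of numbers: "tx", "ty", "tz": the shift along the world's x, y, z scaled (see below); "spin": the turn about the world's z scaled (see below). In form: [{"tx": .., "ty": .., "tz": .., "spin": ..}, ...]. A call has 1 to 10 rows; each row shifts and turns the commanded pose from where the row before left it; what a row does not reach is not made up. The controller multiplies each number of a shift by 0.02 m and each number of a turn by 0.15 rad. A row lasts 1/8 s, in which the tool goes at most 62.5 mm and 10.7 degrees, less where a joint would pass 70% of its speed; a pose out of reach is approached as far as the arm can. A call with a number of a shift or a turn outside -1 to 1 is refused whole. A call with a gripper value outside its range is refused whole. OPENING is the closure, from 0 (fully open) to 1 (shut), set as the call begins (- or left out, the last holds). The fingers move at their own pace and stop on an object; the grip force is fixed at half the most. Time passes only in rows, so rows that do not move let the fingers close. It gives the time, the measured TCP pose, the force, the opening and the grip force at its end, in the units of the state.
- readout.sense(): the state, without advancing time (a new reading comes with each control period).
- imaging.grab_frame(name): name is "scene" or "top" or "wrist"; returns a dict with "image" (420x560x3 uint8, blue, green, red), "K" (3x3 intrinsics, pixels), "pose" (4x4, takes a point from camera to world coordinates); the wrist camera has in their place "T_tool_cam" (4x4, takes a point from camera to tool coordinates, whose origin is the TCP and whose axes are the flange's). Camera axes: x right, y up, looking along -z (the intrinsics and any distortion apply to the point x, -y, -z); pixel columns grow to the right and rows downward; lengths in m; the calibration is good to about 2 mm. A picture is of the moment at which its call begins: read the wrist's pose just before it. There is no depth.
- env.sign_off(): hands the job in; it is judged then, once.
The state is a dict: "clock": time; "q": joint angles; "dq": joint speeds; "joint_efforts": joint torques, N m; "eef_pos": TCP position; "orientation": TCP orientation; "ft_force": force on the tool from outside, world axes, zero at the start; "moment": the same for the moment, N m; "gripper_width": opening from 0.0 (shut) to 1.0 (fully open); "gripper_force": force on a finger pad.
Only numpy, scipy, OpenCV 4.12 (cv2) and the standard library are available. Lean on these libraries where they do the work, as an engineer would, in place of code of your own. Each camera call takes 0.05 s, during which the arm holds its last target. There are 200 camera calls.

## Working session

There is one attempt and no reset: what is moved stays moved. The work goes in short steps, Python scripts to look and compute and a shell command to move; the robot and the scene stay as the last step left them, time stands still between calls to the robot, and variables do not carry over. Pictures are saved under pics/ and viewed, at most 10 in all, crops included, and the job is handed in when it is done.

```bash
mkdir -p pics; cat > h.py <<'E'
import numpy as np, cv2
from workcell import readout, imaging, env
def grab(n,save=None):
    s=readout.sense(); f=imaging.grab_frame(n)
    if n=="wrist":
        from scipy.spatial.transform import Rotation as R
        T=np.eye(4);T[:3,:3]=R.from_euler('xyz',s['orientation'],degrees=True).as_matrix();T[:3,3]=s['eef_pos']
        f['pose']=T@f['T_tool_cam']
    if save: cv2.imwrite(save,f['image'])
    return f
def ray(f,u,v):
    K=f['K'];d=np.array([(u-K[0,2])/K[0,0],-(v-K[1,2])/K[1,1],-1.]);P=f['pose']
    return P[:3,3],P[:3,:3]@d
def onz(f,u,v,z):
    o,d=ray(f,u,v);return o+d*(z-o[2])/d[2]
def proj(f,p):
    P=f['pose'];c=P[:3,:3].T@(np.array(p)-P[:3,3]);K=f['K']
    return K[0,0]*c[0]/-c[2]+K[0,2],K[1,1]*-c[1]/-c[2]+K[1,2]
E
python3 - <<'E'
from h import *
s=readout.sense();print(s)
a=grab('top','pics/top.png');b=grab('scene','pics/scene.png')
for f in(a,b):print(f.keys(),f['K'],f['pose'].round(3))
E
```

```text
{'clock': 0.0, 'q': array([-69.50068387,  26.83563668,  -0.66471689,  91.88052928,
         0.3432346 ,  61.38790271,  -3.22625349]), 'dq': array([-0.04077695, -0.01806167, -0.06036437, -0.00678588,  0.00334574,
        0.01780572, -0.05507633]), 'joint_efforts': array([ 5.15815282e-04, -5.20582151e+01, -1.22161585e-02, -2.43732136e+01,
       -5.66569786e-02,  1.75625930e-02,  1.62090305e-04]), 'eef_pos': array([0.25342238, 0.59792156, 0.21364731]), 'orientation': array([-1.79898131e+02,  6.69988632e-03,  1.57032477e+02]), 'ft_force': array([0.44714184, 0.65595657, 0.7599787 ]), 'moment': array([-0.00214413, -0.01551965,  0.03048476]), 'gripper_force': 0.0, 'gripper_width': 0.9991602862489201}
dict_keys(['image', 'K', 'pose']) [[515.89135879   0.         276.00779777]
 [  0.         515.89135879 212.62559566]
 [  0.           0.           1.        ]] [[-0.017  0.993 -0.116  0.341]
 [-1.    -0.019 -0.015  0.007]
 [-0.017  0.115  0.993  1.513]
 [ 0.     0.     0.     1.   ]]
dict_keys(['image', 'K', 'pose']) [[504.91800915   0.         278.50355048]
 [  0.         504.91800915 211.73165406]
 [  0.           0.           1.        ]] [[ 0.003 -0.528  0.85   1.443]
 [ 1.     0.022  0.009  0.032]
 [-0.023  0.849  0.527  0.671]
 [ 0.     0.     0.     1.   ]]
```

View pics/top.png

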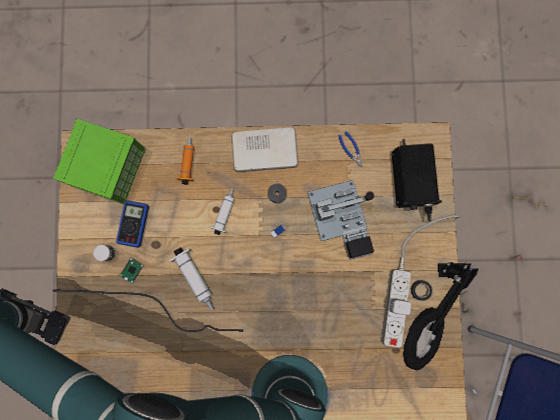

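View pics/scene.png

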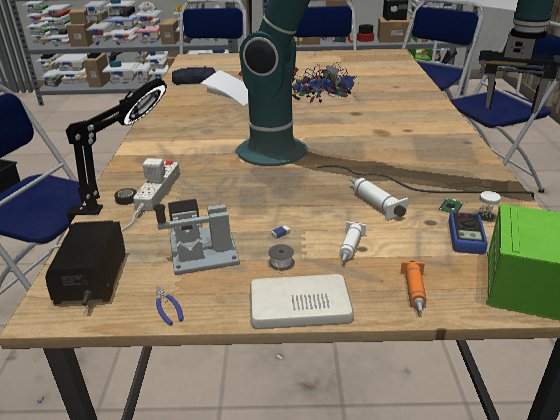

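Could be taken for the cartridge (top view): the orange one at (187,160), the large white one at (193,277) and the small white one at (226,212). The description picks the small white one. I'll check it and the cradle in one crop.

```bash
python3 - <<'E'
from h import *
im=cv2.imread('pics/top.png')
c=cv2.resize(im[170:270,200:390],None,fx=4.2,fy=4.2,interpolation=cv2.INTER_CUBIC)
cv2.imwrite('pics/crop.png',c[:, :800])
b=cv2.imread('pics/scene.png')
cv2.imwrite('pics/crop2.png',cv2.resize(b[185:285,145:375],None,fx=3.4,fy=3.4,interpolation=cv2.INTER_CUBIC))
E
```

```text
(no output)
```

View pics/crop.png

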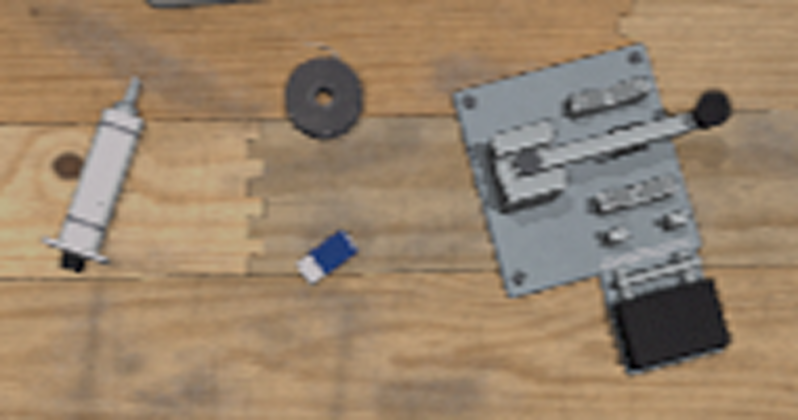

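View pics/crop2.png

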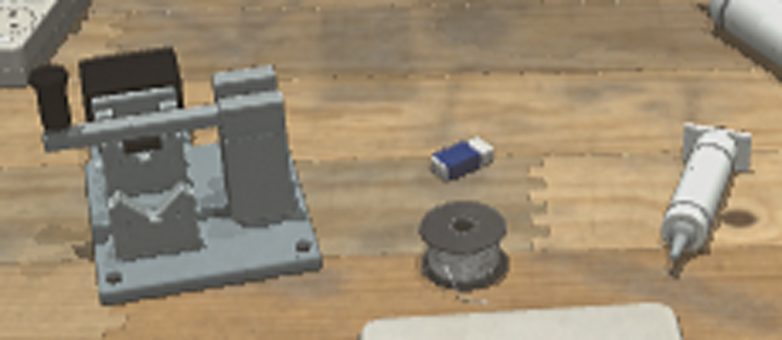

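```bash
python3 - <<'E'
from h import *
im=cv2.imread('pics/top.png');f=grab('top')
P=lambda cx,cy,z:onz(f,cx/4.2+200-.38,cy/4.2+170-.38,z)
k=P(713,107,.131);r=P(525,161,.1)
print('knob',k,'rod',r,np.linalg.norm((k-r)[:2]))
y=(r-k)[:2];print('cradle y dir yaw',np.degrees(np.arctan2(y[1],y[0])),'x yaw',np.degrees(np.arctan2(y[1],y[0]))-90)
for c in((470,102),(635,58),(518,279)):print('hole',P(*c,.012))
for c in((615,306),(712,280),(630,371),(729,343)):print('hous',P(*c,.054))
for n,c,z in(('cap',(72,262),.015),('wingL',(47,241),.015),('wingR',(105,262),.015),('front',(126,112),.015),('tip',(137,80),.015),('eraser',(327,257),.013),('spool',(323,97),.03)):print(n,P(*c,z))
h=cv2.cvtColor(im,cv2.COLOR_BGR2HSV);m=cv2.inRange(h,(0,0,140),(180,40,255));m[:, :208]=0;m[:,238:]=0;m[:185]=0;m[240:]=0
cs=max(cv2.findContours(m,0,2)[0],key=cv2.contourArea);print(cv2.minAreaRect(cs),cv2.contourArea(cs))
p=cs[:,0,:];print(cv2.fitLine(p.astype(np.float32),2,0,.01,.01).ravel())
E
```

```text
knob [ 0.54452121 -0.22410312  0.131     ] rod [ 0.51574033 -0.10498598  0.1       ] 0.12254481787217815
cradle y dir yaw 103.58337241981712 x yaw 13.583372419817124
hole [ 0.56896454 -0.07474831  0.012     ]
hole [ 0.5978127  -0.19092185  0.012     ]
hole [ 0.44439977 -0.10483888  0.012     ]
hous [ 0.42214235 -0.16624968  0.054     ]
hous [ 0.43842757 -0.23186839  0.054     ]
hous [ 0.37847018 -0.17483815  0.054     ]
hous [ 0.39598326 -0.24161519  0.054     ]
cap [0.46170258 0.20424631 0.015     ]
wingL [0.47666238 0.22160579 0.015     ]
wingR [0.4612768 0.1812931 0.015    ]
front [0.56620877 0.16597912 0.015     ]
tip [0.58871805 0.15810449 0.015     ]
eraser [0.46205344 0.02716293 0.013     ]
spool [0.57174147 0.02776321 0.03      ]
((223.15000915527344, 212.05001831054688), (15.495159149169922, 36.68241500854492), 18.434947967529297) 271.5
[  0.34180418  -0.9397712  222.86667    213.68      ]
```

The crop confirms the choice. The small white cartridge has its wings at crop (75,250) and its nozzle at (137,80). The cradle has its knob at (713,107), rod at (525,161) and housing at (670,325), and its yaw is about 13.6°. The power supply lies to its right. I'll head for the knob first.

```bash
python3 -m jog '[{"tx":0.6,"ty":-0.5},{"tx":0.6,"ty":-1},{"tx":0.6,"ty":-1},{"tx":0.6,"ty":-1},{"tx":0.6,"ty":-1},{"tx":0.6,"ty":-1},{"tx":0.6,"ty":-1},{"tx":0.6,"ty":-1},{"tx":0.6,"ty":-1},{"tx":0.6,"ty":-1}]' 0.3
python3 -m jog '[{"tx":0.4,"ty":-1},{"tx":0.4,"ty":-1},{"tx":0.4,"ty":-1},{"tx":0.4,"ty":-1},{"tx":0.4,"ty":-1},{"tx":0.4,"ty":-1},{"tx":0.4,"ty":-1},{"tx":0.4,"ty":-1},{"tx":0.4,"ty":-1},{"tx":0.4,"ty":-1}]'
python3 -m jog '[{"tx":0.35,"ty":-1},{"tx":0.35,"ty":-1},{"tx":0.35,"ty":-1},{"tx":0.35,"ty":-1},{"tx":0.35,"ty":-1},{"tx":0.35,"ty":-1},{"tx":0.35,"ty":-1},{"tx":0.35,"ty":-1},{"tx":0.35,"ty":-1},{"tx":0.35,"ty":-1}]'
```

```text
schema error: expected keys tx, ty, tz, spin
schema error: expected keys tx, ty, tz, spin
schema error: expected keys tx, ty, tz, spin
```

```bash
python3 -m jog '[{"tx":0.6,"ty":-0.5,"tz":0,"spin":0},{"tx":0.6,"ty":-1,"tz":0,"spin":0},{"tx":0.6,"ty":-1,"tz":0,"spin":0},{"tx":0.6,"ty":-1,"tz":0,"spin":0},{"tx":0.6,"ty":-1,"tz":0,"spin":0},{"tx":0.6,"ty":-1,"tz":0,"spin":0},{"tx":0.6,"ty":-1,"tz":0,"spin":0},{"tx":0.6,"ty":-1,"tz":0,"spin":0},{"tx":0.6,"ty":-1,"tz":0,"spin":0},{"tx":0.6,"ty":-1,"tz":0,"spin":0}]' 0.3
python3 -m jog '[{"tx":0.4,"ty":-1,"tz":0,"spin":0},{"tx":0.4,"ty":-1,"tz":0,"spin":0},{"tx":0.4,"ty":-1,"tz":0,"spin":0},{"tx":0.4,"ty":-1,"tz":0,"spin":0},{"tx":0.4,"ty":-1,"tz":0,"spin":0},{"tx":0.4,"ty":-1,"tz":0,"spin":0},{"tx":0.4,"ty":-1,"tz":0,"spin":0},{"tx":0.4,"ty":-1,"tz":0,"spin":0},{"tx":0.4,"ty":-1,"tz":0,"spin":0},{"tx":0.4,"ty":-1,"tz":0,"spin":0}]'
python3 -m jog '[{"tx":0.4,"ty":-1,"tz":0,"spin":0},{"tx":0.4,"ty":-1,"tz":0,"spin":0},{"tx":0.4,"ty":-1,"tz":0,"spin":0},{"tx":0.4,"ty":-1,"tz":0,"spin":0},{"tx":0.4,"ty":-1,"tz":0,"spin":0},{"tx":0.4,"ty":-1,"tz":0,"spin":0},{"tx":0.4,"ty":-1,"tz":0,"spin":0},{"tx":0.3,"ty":-1,"tz":0,"spin":0},{"tx":0.2,"ty":-1,"tz":0,"spin":0},{"tx":0.2,"ty":-1,"tz":0,"spin":0}]'
python3 - <<'E'
from h import *
grab('wrist','pics/w1.png');print(readout.sense()['q'].round(1))
E
```

```text
clock: 1.4
eef_pos: [0.3743, 0.4071, 0.2147]
orientation: [180.0, 0.0, 157.0]
ft_force: [0.2, 0.4, 0.1]
gripper_width: 0.699
gripper_force: 0.0
clock: 2.65
eef_pos: [0.4537, 0.2072, 0.2147]
orientation: [180.0, -0.0, 157.0]
ft_force: [0.8, -0.5, 0.2]
gripper_width: 0.701
gripper_force: 0.0
clock: 3.9
eef_pos: [0.5233, 0.0074, 0.2146]
orientation: [180.0, -0.0, 157.0]
ft_force: [0.0, 0.2, 0.2]
gripper_width: 0.699
gripper_force: 0.0
[-18.7  14.5  17.1 110.4  -5.   55.7  67.5]
```

View pics/w1.png

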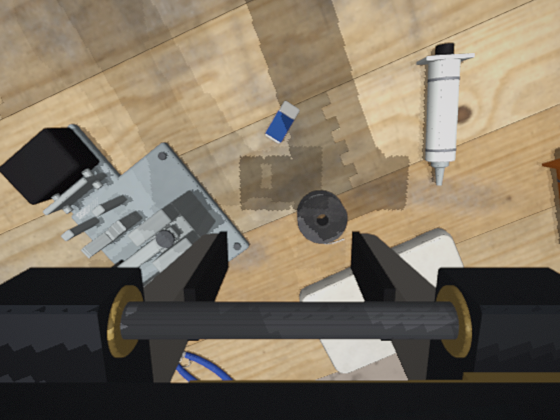

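The wrist view shows the cartridge at right, with its wing at (445,58) and nozzle tip at (438,183). The cradle is at left: plate holes at (163,155) and (235,246), rod at (165,237), housing at (48,165).

```bash
python3 - <<'E'
from h import *
s=readout.sense();f=grab('wrist');im=f['image'];a=lambda d:np.degrees(np.arctan2(d[1],d[0]))
cap,tip=onz(f,445,48,.015),onz(f,438.5,183,.015);print('cap',cap,'tip',tip,a(tip-cap),np.linalg.norm(tip-cap))
w1,w2=onz(f,418,56,.015),onz(f,473,59,.015);print('wing',w1,w2,(w1+w2)/2,a(w2-w1))
h=cv2.cvtColor(im,cv2.COLOR_BGR2HSV);m=cv2.inRange(h,(0,0,120),(180,35,255));m[:,:410]=0;m[:72]=0;m[178:]=0;m[:,480:]=0
c=max(cv2.findContours(m,0,2)[0],key=cv2.contourArea);r=cv2.minAreaRect(c);print(r,cv2.contourArea(c))
rows=[(v,np.where(m[v]>0)[0]) for v in(80,95,110,125,140,150)]
for v,x in rows:
    p,q=onz(f,x.min()-.5,v,.015),onz(f,x.max()+.5,v,.015);print(v,x.min(),x.max(),((p+q)/2)[:2].round(4),np.linalg.norm(p-q).round(4))
h1,h2=onz(f,163,155,.012),onz(f,236,246,.012);print('holes',h1,h2,a(h2-h1))
print('rod',onz(f,165.5,237,.101))
E
```

```text
cap [0.45934131 0.19928839 0.015     ] tip [0.58738378 0.15248871 0.015     ] -20.077417621474822 0.1363271285988771
wing [0.45584607 0.17229595 0.015     ] [0.48019591 0.22202315 0.015     ] [0.46802099 0.19715955 0.015     ] 63.91046621286567
((444.9687805175781, 124.24868774414062), (30.265403747558594, 105.82484436035156), 2.385944128036499) 2622.0
80 432 461 [0.4889 0.1918] 0.0304
95 432 461 [0.5029 0.1875] 0.0307
110 431 460 [0.5167 0.1821] 0.031
125 430 459 [0.5309 0.1767] 0.0313
140 430 458 [0.5455 0.1716] 0.0306
150 429 458 [0.5554 0.168 ] 0.0319
holes [ 0.4425022  -0.10974664  0.012     ] [ 0.5673446  -0.08183159  0.012     ] 12.604140936796231
rod [ 0.51085621 -0.10794095  0.101     ]
```

```bash
python3 -m jog '[{"tx":0.1,"ty":-1,"tz":0,"spin":0},{"tx":0.1,"ty":-1,"tz":0,"spin":0},{"tx":0,"ty":-1,"tz":0,"spin":0},{"tx":0,"ty":-1,"tz":0,"spin":0},{"tx":0,"ty":-1,"tz":0,"spin":0},{"tx":-0.2,"ty":-1,"tz":0,"spin":0},{"tx":-0.3,"ty":-0.5,"tz":0,"spin":0},{"tx":-0.2,"ty":0,"tz":0,"spin":0},{"tx":0,"ty":0,"tz":0,"spin":0}]' 0.3
python3 - <<'E'
from h import *
grab('wrist','pics/w2.png');print(readout.sense()['q'].round(1))
E
```

```text
clock: 5.12
eef_pos: [0.5134, -0.1204, 0.2146]
orientation: [180.0, -0.0, 157.1]
ft_force: [0.3, -0.4, -0.2]
gripper_width: 0.701
gripper_force: 0.0
[ -8.   15.   20.8 110.1  -6.4  55.9  82.9]
```

View pics/w2.png

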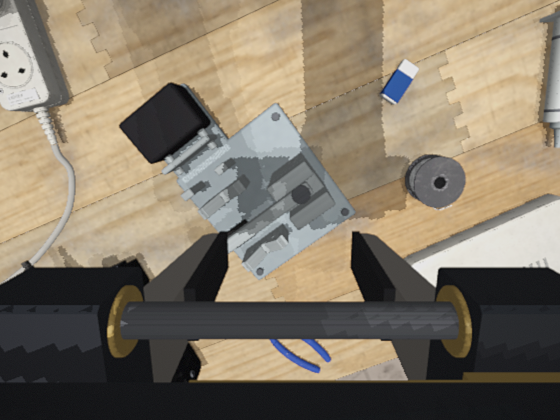

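The cradle is now centred: holes at (277,117), (346,212) and (260,271), rod top at (301,193), V saddles at (265,245) and (207,185). The knob is hidden by the left finger.

```bash
python3 - <<'E'
from h import *
f=grab('wrist');a=lambda d:np.degrees(np.arctan2(d[1],d[0]))
g=cv2.cvtColor(f['image'],cv2.COLOR_BGR2GRAY)
def dark(u,v,r=5):
    w=g[v-r:v+r+1,u-r:u+r+1].astype(float);k=np.clip(np.percentile(w,40)-w-15,0,None);yy,xx=np.mgrid[-r:r+1,-r:r+1]
    return u+(k*xx).sum()/k.sum(),v+(k*yy).sum()/k.sum()
H=[onz(f,*dark(*p),.012) for p in((277,117),(346,212),(260,271))]
for p in((277,117),(346,212),(260,271)):print(dark(*p))
print(np.round(H,4),a(H[1]-H[0]),a(H[1]-H[2]),np.linalg.norm(H[1]-H[0]),np.linalg.norm(H[1]-H[2]))
ro=onz(f,*dark(301,193,12),.101);print('rod',dark(301,193,12),ro)
th=np.radians((a(H[1]-H[0])+a(H[1]-H[2])-90)/2);x=np.array([np.cos(th),np.sin(th)]);y=np.array([-x[1],x[0]])
for z in(.101,.104,.107):
    r=onz(f,*dark(301,193,12),z)[:2];print(np.degrees(th),z,'seat',r-.07*y,'knob',r-.12*y)
for p in((177,84),(211,120),(163,163),(121,126)):print('hous',onz(f,*p,.054).round(4))
b=[onz(f,u,v,.12).round(3) for u,v in((130,262),(195,377))];print(b)
E
```

```text
(np.float64(275.6), np.float64(118.4))
(np.float64(343.70754716981133), np.float64(211.0754716981132))
(np.float64(259.4858823529412), np.float64(270.1929411764706))
[[ 0.445  -0.1075  0.012 ]
 [ 0.567  -0.0773  0.012 ]
 [ 0.5954 -0.1931  0.012 ]] 13.894574416968162 103.80264515789577 0.1255889840009947 0.11921160847612015
rod (np.float64(nan), np.float64(nan)) [nan nan nan]
13.848609787431968 0.101 seat [nan nan] knob [nan nan]
13.848609787431968 0.104 seat [nan nan] knob [nan nan]
13.848609787431968 0.107 seat [nan nan] knob [nan nan]
hous [ 0.3831 -0.1768  0.054 ]
hous [ 0.4238 -0.1622  0.054 ]
hous [ 0.442  -0.2222  0.054 ]
hous [ 0.396  -0.2422  0.054 ]
[array([ 0.506, -0.26 ,  0.12 ]), array([ 0.626, -0.26 ,  0.12 ])]<stdin>:6: RuntimeWarning: invalid value encountered in scalar divide
```

```bash
python3 -m jog '[{"tx":0.8,"ty":-1,"tz":0,"spin":0},{"tx":0.8,"ty":-1,"tz":0,"spin":0},{"tx":0.8,"ty":-1,"tz":0,"spin":0},{"tx":0.8,"ty":-1,"tz":0,"spin":0},{"tx":0,"ty":0,"tz":0,"spin":0}]' 0.3
python3 - <<'E'
from h import *
f=grab('wrist');im=f['image']
cv2.imwrite('pics/w3f.png',im)
cv2.imwrite('pics/w3.png',cv2.resize(im[60:300,180:480],None,fx=2.5,fy=2.5,interpolation=cv2.INTER_CUBIC))
np.savez('w3.npz',K=f['K'],pose=f['pose'])
E
```

```text
clock: 5.85
eef_pos: [0.5782, -0.2024, 0.2142]
orientation: [-180.0, 0.0, 157.0]
ft_force: [-0.4, 0.3, -0.4]
gripper_width: 0.7
gripper_force: 0.0
```

View pics/w3.png

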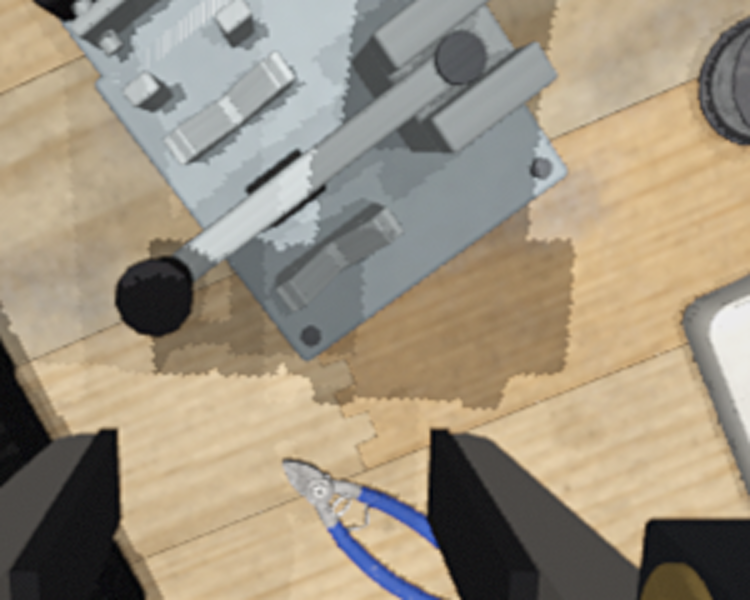

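Clear view (crop px): knob lip (155,296), rod (461,57), holes (541,168) and (311,336). Front saddle ends at (288,300) and (393,215), rear saddle ends at (177,150) and (285,70), lugs at (145,92) and (237,18).

```bash
cat >> h.py <<'E'
def C(z,w='w3.npz',o=(180,60),s=2.5):
    f=np.load(w); return lambda u,v:onz(f,o[0]+(u+.5)/s-.5,o[1]+(v+.5)/s-.5,z)
E
python3 - <<'E'
from h import *
a=lambda d:np.degrees(np.arctan2(d[1],d[0]))
k=C(.131)(155,296);print('knob',k)
for z in(.101,.105):
    r=C(z)(461,57);print('rod',z,r,a(r-k),np.linalg.norm((r-k)[:2]))
p=C(.012);A,B=p(541,168),p(311,336);print('holes',A,B,a(A-B),np.linalg.norm(A-B))
# saddle outer top ends: top surface edges (both faces), z~.060
t=C(.060)
for n,(u,v),(u2,v2) in(('front',(288,300),(393,215)),('rear',(177,150),(285,70)),('lugs',(145,92),(237,18))):
    P,Q=t(u,v),t(u2,v2);print(n,((P+Q)/2)[:2].round(4),a(Q-P),np.linalg.norm(P-Q))
E
```

```text
knob [ 0.54159277 -0.22599715  0.131     ]
rod 0.101 [ 0.51346892 -0.11230739  0.101     ] 103.89453226004949 0.11711666409601527
rod 0.105 [ 0.5135242  -0.11322353  0.105     ] 103.97653772727344 0.11621417248989276
holes [ 0.56715494 -0.07619021  0.012     ] [ 0.5960854  -0.19305574  0.012     ] 103.90423679557661 0.12039320781873293
front [ 0.5625 -0.1696] 106.36455718688971 0.05037536125303165
rear [ 0.4975 -0.186 ] 102.19004063256787 0.048232206374256785
lugs [ 0.4746 -0.1915] 103.80649036831123 0.04171094641038349
```

```bash
python3 -m jog '[{"tx":-0.26,"ty":-0.17,"tz":0,"spin":-0.88},{"tx":-0.26,"ty":-0.17,"tz":0,"spin":-0.88},{"tx":-0.26,"ty":-0.17,"tz":0,"spin":-0.88},{"tx":-0.26,"ty":-0.17,"tz":0,"spin":-0.88},{"tx":-0.26,"ty":-0.17,"tz":0,"spin":-0.88},{"tx":-0.26,"ty":-0.17,"tz":0,"spin":-0.88},{"tx":-0.25,"ty":-0.17,"tz":0,"spin":-0.88},{"tx":0,"ty":0,"tz":-0.5,"spin":0},{"tx":0,"ty":0,"tz":-0.5,"spin":0},{"tx":0,"ty":0,"tz":0,"spin":0}]'
python3 - <<'E'
from h import *
f=grab('wrist');im=f['image'];print(readout.sense()['q'].round(1))
cv2.imwrite('pics/w4.png',im);np.savez('w4.npz',K=f['K'],pose=f['pose'])
print(proj(f,(.5416,-.226,.131)))
E
```

```text
clock: 7.15
eef_pos: [0.5408, -0.2244, 0.1932]
orientation: [-179.9, -0.1, 104.2]
ft_force: [0.1, 0.3, 0.2]
gripper_width: 0.701
gripper_force: 0.0
[ -6.7  23.9  33.6 103.9 -15.5  56.8  47.4]
(np.float64(291.03804549874496), np.float64(218.89092947112294))
```

View pics/w4.png

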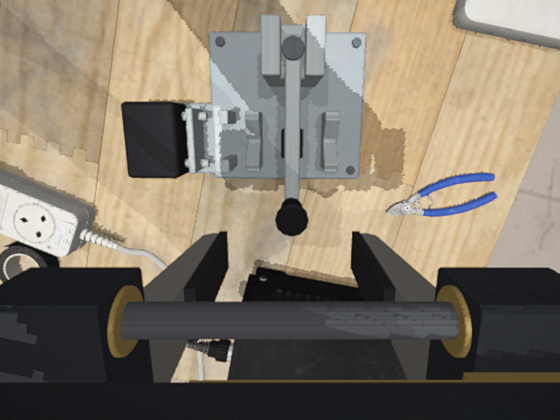

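The knob lip is at (291,217), within 2 px of where I predicted it. I'll descend and grip below the lip.

```bash
python3 -m jog '[{"tx":0.05,"ty":-0.1,"tz":-0.8,"spin":0},{"tx":0,"ty":0,"tz":-0.8,"spin":0},{"tx":0,"ty":0,"tz":-0.8,"spin":0},{"tx":0,"ty":0,"tz":-0.8,"spin":0},{"tx":0,"ty":0,"tz":-0.8,"spin":0},{"tx":0,"ty":0,"tz":-0.6,"spin":0},{"tx":0,"ty":0,"tz":-0.2,"spin":0},{"tx":0,"ty":0,"tz":0,"spin":0}]' 0.5
python3 -m jog '[{"tx":0,"ty":0,"tz":0,"spin":0},{"tx":0,"ty":0,"tz":0,"spin":0},{"tx":0,"ty":0,"tz":0,"spin":0},{"tx":0,"ty":0,"tz":0,"spin":0}]' 1
python3 -m jog '[{"tx":0,"ty":0,"tz":0,"spin":0},{"tx":0,"ty":0,"tz":0.1,"spin":0},{"tx":0,"ty":0,"tz":0.2,"spin":0},{"tx":0,"ty":0,"tz":0,"spin":0}]'
```

```text
clock: 8.2
eef_pos: [0.5425, -0.2274, 0.0985]
orientation: [-180.0, 0.0, 104.1]
ft_force: [-0.6, -0.4, 0.8]
gripper_width: 0.5
gripper_force: 0.0
clock: 8.7
eef_pos: [0.543, -0.2274, 0.0989]
orientation: [179.9, 0.0, 104.1]
ft_force: [1.6, -0.1, 0.8]
gripper_width: 0.233
gripper_force: 30.0
clock: 9.2
eef_pos: [0.5425, -0.227, 0.1045]
orientation: [-180.0, -0.0, 104.1]
ft_force: [2.4, 0.6, -5.3]
gripper_width: 0.232
gripper_force: 30.0
```

The width of 21 mm suggests the pads are on the lip, so I'll regrip about 5 mm lower.

```bash
python3 -m jog '[{"tx":0,"ty":0,"tz":-0.15,"spin":0},{"tx":0,"ty":0,"tz":-0.15,"spin":0},{"tx":0,"ty":0,"tz":0,"spin":0}]'
python3 -m jog '[{"tx":0,"ty":0,"tz":0,"spin":0},{"tx":0,"ty":0,"tz":0,"spin":0},{"tx":-0.03,"ty":0.04,"tz":-0.2,"spin":0},{"tx":0,"ty":0,"tz":-0.1,"spin":0},{"tx":0,"ty":0,"tz":0,"spin":0}]' 0.6
python3 -m jog '[{"tx":0,"ty":0,"tz":0,"spin":0},{"tx":0,"ty":0,"tz":0,"spin":0},{"tx":0,"ty":0,"tz":0,"spin":0},{"tx":0,"ty":0,"tz":0.1,"spin":0},{"tx":0,"ty":0,"tz":0.2,"spin":0},{"tx":0,"ty":0,"tz":0,"spin":0}]' 1
```

```text
clock: 9.57
eef_pos: [0.5427, -0.2274, 0.0989]
orientation: [180.0, 0.0, 104.1]
ft_force: [1.9, 1.0, 0.7]
gripper_width: 0.234
gripper_force: 30.0
clock: 10.2
eef_pos: [0.5416, -0.2265, 0.0923]
orientation: [-180.0, -0.0, 104.1]
ft_force: [-0.1, -0.2, -0.6]
gripper_width: 0.401
gripper_force: 0.0
clock: 10.95
eef_pos: [0.542, -0.2262, 0.0987]
orientation: [180.0, -0.0, 104.1]
ft_force: [4.6, -0.0, -5.4]
gripper_width: 0.236
gripper_force: 30.0
```

```bash
python3 -m jog '[{"tx":0,"ty":0,"tz":0.3,"spin":0},{"tx":0,"ty":0,"tz":0.4,"spin":0},{"tx":0,"ty":0,"tz":0.4,"spin":0},{"tx":0,"ty":0,"tz":0.4,"spin":0},{"tx":0,"ty":0,"tz":0,"spin":0}]'
python3 - <<'E'
from h import *
t=np.radians(-76.1)+np.linspace(0,1.56,13)
p=.12*np.c_[np.cos(t),np.sin(t)];print((np.diff(p,axis=0)/.02).round(2).tolist(), (p[-1]-p[0]))
E
```

```text
clock: 11.58
eef_pos: [0.5419, -0.2262, 0.1292]
orientation: [180.0, -0.0, 104.1]
ft_force: [4.5, 1.3, -7.0]
gripper_width: 0.233
gripper_force: 30.0
[[0.74, 0.24], [0.71, 0.33], [0.66, 0.42], [0.6, 0.5], [0.53, 0.57], [0.45, 0.64], [0.36, 0.69], [0.27, 0.73], [0.17, 0.76], [0.07, 0.78], [-0.03, 0.78], [-0.13, 0.77]] [0.08796305 0.14405407]
```

```bash
python3 -m jog '[{"tx":0.37,"ty":0.12,"tz":0,"spin":0},{"tx":0.37,"ty":0.12,"tz":0,"spin":0},{"tx":0.71,"ty":0.33,"tz":0,"spin":0},{"tx":0.66,"ty":0.42,"tz":0,"spin":0},{"tx":0,"ty":0,"tz":0,"spin":0}]'
```

```text
clock: 12.2
eef_pos: [0.5844, -0.2082, 0.1281]
orientation: [-179.9, 0.2, 104.1]
ft_force: [-0.3, -5.1, -7.3]
gripper_width: 0.234
gripper_force: 30.0
```

```bash
python3 -m jog '[{"tx":0.6,"ty":0.5,"tz":0,"spin":0},{"tx":0.53,"ty":0.57,"tz":0,"spin":0},{"tx":0.45,"ty":0.64,"tz":0,"spin":0},{"tx":0.36,"ty":0.69,"tz":0,"spin":0},{"tx":0.27,"ty":0.73,"tz":0,"spin":0},{"tx":0,"ty":0,"tz":0,"spin":0}]'
python3 -m jog '[{"tx":0.17,"ty":0.76,"tz":0,"spin":0},{"tx":0.07,"ty":0.78,"tz":0,"spin":0},{"tx":-0.03,"ty":0.78,"tz":0,"spin":0},{"tx":-0.13,"ty":0.77,"tz":0,"spin":0},{"tx":0,"ty":0,"tz":0,"spin":0}]'
```

```text
clock: 12.95
eef_pos: [0.6282, -0.1425, 0.1282]
orientation: [-180.0, -0.1, 104.2]
ft_force: [-1.0, -2.8, -6.4]
gripper_width: 0.236
gripper_force: 30.0
clock: 13.58
eef_pos: [0.6299, -0.0797, 0.1286]
orientation: [180.0, -0.1, 104.2]
ft_force: [0.7, -2.3, -7.6]
gripper_width: 0.238
gripper_force: 30.0
```

```bash
python3 -m jog '[{"tx":0,"ty":0,"tz":-0.3,"spin":0},{"tx":0,"ty":0,"tz":-0.25,"spin":0},{"tx":0,"ty":0,"tz":-0.05,"spin":0},{"tx":0,"ty":0,"tz":0,"spin":0}]'
```

```text
clock: 14.08
eef_pos: [0.6311, -0.0825, 0.1181]
orientation: [179.8, 0.0, 104.1]
ft_force: [0.4, -0.5, 4.6]
gripper_width: 0.236
gripper_force: 30.0
```

```bash
python3 -m jog '[{"tx":0,"ty":0,"tz":0,"spin":0},{"tx":0,"ty":0,"tz":0,"spin":0},{"tx":0,"ty":0,"tz":0.3,"spin":0},{"tx":0,"ty":0,"tz":0.8,"spin":0},{"tx":0,"ty":0,"tz":1,"spin":0},{"tx":0,"ty":0,"tz":1,"spin":0},{"tx":0,"ty":0,"tz":1,"spin":0},{"tx":0,"ty":0,"tz":0.5,"spin":0}]' 0.5
python3 -m jog '[{"tx":-0.23,"ty":0.95,"tz":0,"spin":0.5},{"tx":-0.23,"ty":0.95,"tz":0,"spin":0.5},{"tx":-0.23,"ty":0.95,"tz":0,"spin":0.5},{"tx":-0.23,"ty":0.95,"tz":0,"spin":0.5},{"tx":-0.23,"ty":0.95,"tz":0,"spin":0.5},{"tx":-0.23,"ty":0.95,"tz":0,"spin":0.5},{"tx":-0.23,"ty":0.95,"tz":0,"spin":0.5},{"tx":-0.23,"ty":0.95,"tz":0,"spin":0.5},{"tx":-0.23,"ty":0.95,"tz":0,"spin":0.5},{"tx":-0.23,"ty":0.95,"tz":0,"spin":0.5}]' 0.3
python3 -m jog '[{"tx":-0.23,"ty":0.95,"tz":0,"spin":0.5},{"tx":-0.23,"ty":0.95,"tz":0,"spin":0.5},{"tx":-0.23,"ty":0.95,"tz":0,"spin":0.5},{"tx":0,"ty":0,"tz":0,"spin":0}]' 0.3
python3 - <<'E'
from h import *
f=grab('wrist');im=f['image'];print(readout.sense()['q'].round(1))
cv2.imwrite('pics/w5.png',im);np.savez('w5.npz',K=f['K'],pose=f['pose'])
E
```

```text
clock: 15.08
eef_pos: [0.6305, -0.0824, 0.2107]
orientation: [179.9, 0.0, 104.1]
ft_force: [0.7, -0.5, -0.5]
gripper_width: 0.494
gripper_force: 0.0
clock: 16.32
eef_pos: [0.5835, 0.109, 0.2086]
orientation: [180.0, 0.0, 147.4]
ft_force: [0.5, 0.2, 0.3]
gripper_width: 0.7
gripper_force: 0.0
clock: 16.82
eef_pos: [0.5695, 0.1669, 0.2085]
orientation: [180.0, -0.0, 160.2]
ft_force: [0.0, 0.0, 0.8]
gripper_width: 0.704
gripper_force: 0.0
[-32.8  21.8  17.1 101.4  -7.4  57.9  57.2]
```

View pics/w5.png

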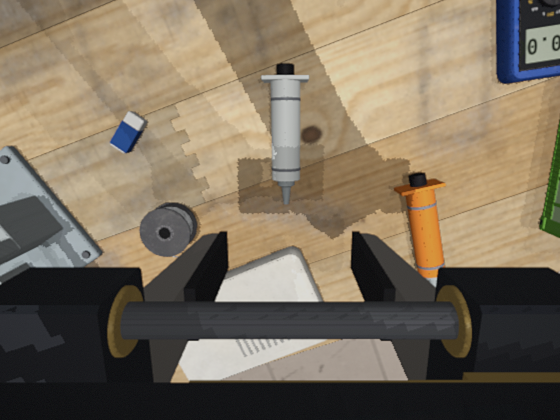

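The cartridge is centred and upright in the image: cap (285,67), wing ends (262,77) and (308,77), tip (286,204). The jaws are already aligned to it.

```bash
python3 - <<'E'
from h import *
f=np.load('w5.npz');im=cv2.imread('pics/w5.png');a=lambda d:np.degrees(np.arctan2(d[1],d[0]))
h=cv2.cvtColor(im,cv2.COLOR_BGR2HSV);m=cv2.inRange(h,(0,0,90),(180,45,255));P=[]
for v in range(90,176,12):
    x=np.where(m[v,262:310]>0)[0]+262;c=((onz(f,x.min()-.5,v,.015)+onz(f,x.max()+.5,v,.015))/2)[:2];P.append(c);print(v,x.min(),x.max(),c.round(4))
vx,vy,x0,y0=cv2.fitLine(np.float32(P),2,0,.01,.01).ravel();d=np.array([vx,vy])*np.sign(vx);print('yaw',a(d))
for n,(u,v),z,s in(('cap',(285.3,64),.015,62),('wing',(285,77.5),.028,48),('tip',(286.3,204.5),.015,-80)):
    p=onz(f,u,v,z)[:2];t=np.array([x0,y0])+d*((p-[x0,y0])@d);print(n,t+d*s/1e3)
E
```

```text
90 271 299 [0.4775 0.1949]
102 271 299 [0.4884 0.191 ]
114 271 299 [0.4994 0.187 ]
126 271 299 [0.5107 0.1829]
138 272 299 [0.5222 0.1792]
150 272 299 [0.5338 0.175 ]
162 272 299 [0.5456 0.1707]
174 272 299 [0.5576 0.1664]
yaw -19.511425
cap [0.51280565 0.18233802]
wing [0.51292108 0.18229712]
tip [0.51365811 0.18203596]
```

```bash
python3 -m jog '[{"tx":-0.94,"ty":0.26,"tz":-1,"spin":0},{"tx":-0.94,"ty":0.26,"tz":-1,"spin":0},{"tx":-0.94,"ty":0.25,"tz":-1,"spin":0},{"tx":0,"ty":0,"tz":-1,"spin":0},{"tx":0,"ty":0,"tz":-1,"spin":0},{"tx":0,"ty":0,"tz":-1,"spin":0},{"tx":0,"ty":0,"tz":-1,"spin":0},{"tx":0,"ty":0,"tz":-1,"spin":0},{"tx":0,"ty":0,"tz":-0.8,"spin":0},{"tx":0,"ty":0,"tz":0,"spin":0}]'
python3 -m jog '[{"tx":0,"ty":0,"tz":-0.6,"spin":0},{"tx":0,"ty":0,"tz":-0.5,"spin":0},{"tx":0,"ty":0,"tz":-0.2,"spin":0},{"tx":0,"ty":0,"tz":0,"spin":0}]'
```

```text
clock: 18.12
eef_pos: [0.5131, 0.1791, 0.0316]
orientation: [-179.9, -0.1, 159.9]
ft_force: [-0.8, 0.4, 0.1]
gripper_width: 0.701
gripper_force: 0.0
clock: 18.62
eef_pos: [0.5135, 0.18, 0.0063]
orientation: [-180.0, -0.0, 160.0]
ft_force: [-0.9, -0.3, 0.6]
gripper_width: 0.699
gripper_force: 0.0
```

```bash
python3 -m jog '[{"tx":0,"ty":0.11,"tz":-0.14,"spin":0},{"tx":0,"ty":0,"tz":0,"spin":0}]'
python3 -m jog '[{"tx":0,"ty":0,"tz":0,"spin":0},{"tx":0,"ty":0,"tz":0,"spin":0},{"tx":0,"ty":0,"tz":0,"spin":0},{"tx":0,"ty":0,"tz":0,"spin":0},{"tx":0,"ty":0,"tz":0,"spin":0}]' 1
python3 -m jog '[{"tx":0,"ty":0,"tz":0.2,"spin":0},{"tx":0,"ty":0,"tz":0.6,"spin":0},{"tx":0,"ty":0,"tz":0.8,"spin":0},{"tx":0,"ty":0,"tz":1,"spin":0},{"tx":0,"ty":0,"tz":1,"spin":0},{"tx":0,"ty":0,"tz":1,"spin":0},{"tx":0,"ty":0,"tz":1,"spin":0},{"tx":0,"ty":0,"tz":1,"spin":0},{"tx":0,"ty":0,"tz":0.5,"spin":0},{"tx":0,"ty":0,"tz":0,"spin":0}]'
```

```text
clock: 18.88
eef_pos: [0.5137, 0.1827, 0.0038]
orientation: [180.0, 0.0, 160.0]
ft_force: [1.0, -0.9, -0.1]
gripper_width: 0.699
gripper_force: 0.0
clock: 19.5
eef_pos: [0.5137, 0.1823, 0.0038]
orientation: [180.0, 0.0, 160.0]
ft_force: [0.8, -0.4, 0.8]
gripper_width: 0.318
gripper_force: 30.0
clock: 20.75
eef_pos: [0.5141, 0.1825, 0.1469]
orientation: [179.9, 0.1, 160.0]
ft_force: [0.3, -0.4, -1.6]
gripper_width: 0.318
gripper_force: 30.0
```

Gripped at 29 mm and lifted. Combining the knob contact positions with the camera points, the seat is at about (0.531, -0.179) with yaw 13.9°. I'll carry high over the post and knob.

```bash
python3 -m jog '[{"tx":0,"ty":0,"tz":1,"spin":0},{"tx":0,"ty":-0.5,"tz":1,"spin":0.2},{"tx":0,"ty":-0.95,"tz":0.7,"spin":0.2},{"tx":0,"ty":-0.95,"tz":0,"spin":0.2},{"tx":0,"ty":-0.95,"tz":0,"spin":0.2},{"tx":0,"ty":-0.95,"tz":0,"spin":0.2},{"tx":0,"ty":-0.95,"tz":0,"spin":0.2},{"tx":0,"ty":-0.95,"tz":0,"spin":0.2},{"tx":0,"ty":-0.95,"tz":0,"spin":0.2},{"tx":0,"ty":-0.95,"tz":0,"spin":0.2}]'
python3 -m jog '[{"tx":0.1,"ty":-0.95,"tz":0,"spin":0.2},{"tx":0.1,"ty":-0.95,"tz":0,"spin":0.2},{"tx":0.1,"ty":-0.95,"tz":0,"spin":0.2},{"tx":0.1,"ty":-0.95,"tz":0,"spin":0.2},{"tx":0.1,"ty":-0.95,"tz":0,"spin":0.2},{"tx":0.1,"ty":-0.95,"tz":0,"spin":0.2},{"tx":0.1,"ty":-0.95,"tz":0,"spin":0.2},{"tx":0.1,"ty":-0.95,"tz":0,"spin":0.3},{"tx":0,"ty":-0.9,"tz":0,"spin":0.2},{"tx":0,"ty":0,"tz":0,"spin":0}]'
python3 - <<'E'
from h import *
f=grab('wrist');im=f['image'];print(readout.sense()['q'].round(1))
cv2.imwrite('pics/w6.png',im);np.savez('w6.npz',K=f['K'],pose=f['pose'])
E
```

```text
clock: 22.0
eef_pos: [0.513, 0.0196, 0.1989]
orientation: [-180.0, -0.1, 175.5]
ft_force: [0.3, -0.3, -2.1]
gripper_width: 0.315
gripper_force: 30.0
clock: 23.25
eef_pos: [0.5289, -0.151, 0.199]
orientation: [-180.0, -0.1, -168.4]
ft_force: [1.0, 0.7, -0.8]
gripper_width: 0.318
gripper_force: 30.0
[ -4.3  18.4  20.3 108.   -7.7  55.  121.1]
```

View pics/w6.png

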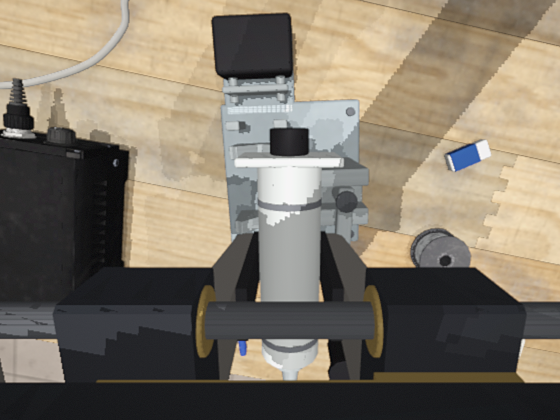

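The cartridge is level in the jaws, wings across at (290,162), cap toward the housing at (253,45). The bar has been swung out of the cradle, and the hole at (350,113) serves as a check.

```bash
python3 - <<'E'
from h import *
f=np.load('w6.npz');th=np.radians(13.9);X=np.array([np.cos(th),np.sin(th)]);Y=np.array([-X[1],X[0]])
s=readout.sense();e=s['eef_pos'];ty=np.radians(s['orientation'][2]-180);tx=np.array([np.cos(ty),np.sin(ty)])
w=onz(f,290,162,.2255)[:2];print('wing along cart x from TCP',(w-e[:2])@tx)
w=onz(f,289.5,130,.2105)[:2];print('cap end',(w-e[:2])@tx)
p=onz(f,350,113,.012)[:2];print('hole',p)
for n,(u,v),z in(('hous',(252,15),.054),('housfront',(252,78),.054)):
    q=onz(f,u,v,z)[:2];print(n,q,'seat->',((q-[.5312,-.179])@X,(q-[.5312,-.179])@Y))
print('hole in cradle',(p-[.5312,-.179])@X,(p-[.5312,-.179])@Y)
T=np.array([.5312,-.179]);print('go',(T-e[:2])/.02,'spin',np.radians(13.9-np.degrees(ty)%360)/.15, e)
E
```

```text
wing along cart x from TCP -0.049920031215821364
cap end -0.06260829065638562
hole [ 0.44413262 -0.10639403]
hous [ 0.38628423 -0.21203695] seat-> (np.float64(-0.14860852532128763), np.float64(0.0027433233045352085))
housfront [ 0.43505925 -0.20332259] seat-> (np.float64(-0.0991683789718454), np.float64(-0.0005146389304981971))
hole in cradle -0.0670757522545533 0.09139583732792894
go [ 0.10556675 -1.46140275] spin 0.2620028117064236 [ 0.52908866 -0.14977194  0.19907178]
```

```bash
python3 -m jog '[{"tx":0.07,"ty":-0.73,"tz":0,"spin":0.13},{"tx":0.07,"ty":-0.73,"tz":0,"spin":0.13},{"tx":0,"ty":0,"tz":-0.6,"spin":0},{"tx":0,"ty":0,"tz":-1,"spin":0},{"tx":0,"ty":0,"tz":-1,"spin":0},{"tx":0,"ty":0,"tz":-1,"spin":0},{"tx":0,"ty":0,"tz":-1,"spin":0},{"tx":0,"ty":0,"tz":-0.6,"spin":0},{"tx":0,"ty":0,"tz":0,"spin":0}]'
```

```text
clock: 24.42
eef_pos: [0.5317, -0.1779, 0.0946]
orientation: [179.9, -0.1, -166.0]
ft_force: [-1.5, 0.0, -0.4]
gripper_width: 0.318
gripper_force: 30.0
```

```bash
python3 -m jog '[{"tx":0,"ty":-0.05,"tz":-0.6,"spin":0},{"tx":0,"ty":0,"tz":-0.6,"spin":0},{"tx":0,"ty":0,"tz":-0.4,"spin":0},{"tx":0,"ty":0,"tz":0,"spin":0}]'
python3 -m jog '[{"tx":0,"ty":0,"tz":-0.2,"spin":0},{"tx":0,"ty":0,"tz":-0.1,"spin":0},{"tx":0,"ty":0,"tz":0,"spin":0}]'
```

```text
clock: 24.92
eef_pos: [0.5319, -0.1798, 0.063]
orientation: [180.0, -0.1, -166.0]
ft_force: [0.8, 0.3, -1.4]
gripper_width: 0.319
gripper_force: 30.0
clock: 25.3
eef_pos: [0.5324, -0.1799, 0.0578]
orientation: [180.0, 0.0, -166.0]
ft_force: [0.4, -0.3, -0.9]
gripper_width: 0.318
gripper_force: 30.0
```

```bash
python3 -m jog '[{"tx":0,"ty":0,"tz":-0.1,"spin":0},{"tx":0,"ty":0,"tz":-0.1,"spin":0},{"tx":0,"ty":0,"tz":-0.1,"spin":0},{"tx":0,"ty":0,"tz":0,"spin":0}]'
python3 -m jog '[{"tx":0,"ty":0,"tz":-0.05,"spin":0},{"tx":0,"ty":0,"tz":-0.05,"spin":0},{"tx":0,"ty":0,"tz":0,"spin":0}]'
```

```text
clock: 25.8
eef_pos: [0.5323, -0.1799, 0.0516]
orientation: [180.0, -0.0, -166.0]
ft_force: [-0.0, -0.3, -0.5]
gripper_width: 0.318
gripper_force: 30.0
clock: 26.18
eef_pos: [0.5326, -0.1796, 0.0507]
orientation: [180.0, 0.0, -166.0]
ft_force: [-1.7, 2.0, 6.9]
gripper_width: 0.313
gripper_force: 30.0
```

```bash
python3 -m jog '[{"tx":0,"ty":0.04,"tz":-0.02,"spin":0},{"tx":0,"ty":0,"tz":-0.03,"spin":0},{"tx":0,"ty":0,"tz":0,"spin":0}]'
```

```text
clock: 26.55
eef_pos: [0.5327, -0.1788, 0.0499]
orientation: [180.0, 0.0, -166.0]
ft_force: [-3.1, 2.2, 9.9]
gripper_width: 0.315
gripper_force: 30.0
```

```bash
python3 -m jog '[{"tx":0,"ty":0,"tz":0,"spin":0},{"tx":0,"ty":0,"tz":0,"spin":0},{"tx":0,"ty":0,"tz":0.2,"spin":0},{"tx":0,"ty":0,"tz":0.4,"spin":0},{"tx":0,"ty":0,"tz":0.8,"spin":0},{"tx":0,"ty":0,"tz":1,"spin":0},{"tx":0,"ty":0,"tz":1,"spin":0},{"tx":0,"ty":0,"tz":1,"spin":0},{"tx":0,"ty":0,"tz":1,"spin":0},{"tx":0,"ty":0,"tz":1,"spin":0}]' 0.53
python3 -m jog '[{"tx":0.8,"ty":0,"tz":1,"spin":0},{"tx":1,"ty":0,"tz":0,"spin":0},{"tx":1,"ty":0,"tz":0,"spin":0},{"tx":0.2,"ty":0,"tz":0,"spin":0},{"tx":0,"ty":0,"tz":0,"spin":0}]'
python3 - <<'E'
from h import *
f=grab('wrist');im=f['image'];cv2.imwrite('pics/w7.png',im);np.savez('w7.npz',K=f['K'],pose=f['pose'])
th=np.radians(13.9);X=np.array([np.cos(th),np.sin(th),0]);Y=np.array([-X[1],X[0],0]);S=np.array([.5315,-.179,.060])
# white mask around predicted cartridge
h=cv2.cvtColor(im,cv2.COLOR_BGR2HSV);m=cv2.inRange(h,(0,0,150),(180,25,255))
for n,d in(('cap',-62),('wing',-48),('mid',0),('barrelend',51),('tip',80)):print(n,np.round(proj(f,S+X*d/1e3),1))
print('wing ends',[np.round(proj(f,S+[0,0,.0]-X*.048+Y*k),1) for k in(-.023,.023)],'knob',proj(f,(.6311,-.0825,.155)))
u0,v0=map(int,proj(f,S-X*.02))
for v in range(v0-60,v0+60,6):
    x=np.where(m[v,u0-60:u0+60]>0)[0]+u0-60
    print(v,(x.min(),x.max(),len(x)) if len(x) else None, im[v,u0])
E
```

```text
clock: 27.8
eef_pos: [0.5326, -0.1792, 0.1787]
orientation: [-180.0, 0.1, -166.0]
ft_force: [-0.4, 0.7, -0.4]
gripper_width: 0.47
gripper_force: 0.0
clock: 28.42
eef_pos: [0.592, -0.1793, 0.1971]
orientation: [-180.0, -0.0, -166.0]
ft_force: [-0.9, -0.4, 0.0]
gripper_width: 0.472
gripper_force: 0.0
cap [307.5  53.4]
wing [307.2  71.3]
mid [306.5 129.8]
barrelend [305.8 187.3]
tip [305.4 218.1]
wing ends [array([279.8,  71.3]), array([334.6,  71.3])] knob (np.float64(412.89594693275853), np.float64(312.2168237145075))
45 (np.int64(265), np.int64(365), 101) [190 187 178]
51 (np.int64(266), np.int64(365), 100) [152 149 141]
57 (np.int64(266), np.int64(365), 76) [45 43 44]
63 (np.int64(266), np.int64(365), 49) [42 39 40]
69 (np.int64(266), np.int64(365), 98) [248 250 248]
75 (np.int64(265), np.int64(365), 95) [247 249 247]
81 (np.int64(265), np.int64(365), 101) [248 250 248]
87 (np.int64(265), np.int64(365), 101) [248 251 248]
93 (np.int64(266), np.int64(365), 97) [166 159 157]
99 (np.int64(266), np.int64(365), 88) [250 251 250]
105 (np.int64(266), np.int64(356), 91) [250 251 250]
111 (np.int64(266), np.int64(356), 91) [252 252 252]
117 (np.int64(267), np.int64(355), 89) [252 252 252]
123 (np.int64(267), np.int64(355), 89) [252 251 252]
129 (np.int64(267), np.int64(355), 89) [252 252 252]
135 (np.int64(266), np.int64(354), 89) [252 252 251]
141 (np.int64(266), np.int64(349), 84) [252 252 252]
147 (np.int64(266), np.int64(350), 76) [252 252 252]
153 (np.int64(266), np.int64(351), 68) [251 252 251]
159 (np.int64(267), np.int64(323), 45) [251 252 251]
```

```bash
python3 - <<'E'
from h import *
im=cv2.imread('pics/w7.png');f=np.load('w7.npz');m=(im.min(2)>225)
th=np.radians(13.9);X=np.array([np.cos(th),np.sin(th)]);Y=np.array([-X[1],X[0]]);S=np.array([.5315,-.179])
for v in(66,69,72,75,80,100,115,130,145,160,175,185):
    x=np.where(m[v,260:350])[0]+260
    if len(x):
        c=onz(f,(x.min()+x.max())/2,v,.06)[:2]-S;w=np.linalg.norm(onz(f,x.max()+.5,v,.06)-onz(f,x.min()-.5,v,.06))
        print(v,x.min(),x.max(),'cradle xy',(c@X).round(4),(c@Y).round(4),'w',w.round(4))
print('col 306 gray',[(v,int(im[v,306].mean())) for v in range(48,76,2)])
print([(v,int(im[v,306].mean())) for v in range(180,226,3)])
E
```

```text
66 284 320 cradle xy -0.0522 -0.0044 w 0.0309
69 284 339 cradle xy -0.0498 0.0036 w 0.0469
72 302 320 cradle xy -0.0474 0.0032 w 0.016
75 298 323 cradle xy -0.0451 0.0028 w 0.0219
80 298 323 cradle xy -0.0411 0.0029 w 0.0219
100 297 322 cradle xy -0.0249 0.0023 w 0.0222
115 296 322 cradle xy -0.0125 0.002 w 0.0233
130 296 321 cradle xy 0.0002 0.0018 w 0.0227
145 296 321 cradle xy 0.0131 0.0019 w 0.0229
160 295 321 cradle xy 0.0263 0.0017 w 0.024
175 295 317 cradle xy 0.0398 0.0001 w 0.0207
185 294 298 cradle xy 0.0489 -0.0089 w 0.0045
col 306 gray [(48, 185), (50, 191), (52, 74), (54, 41), (56, 41), (58, 43), (60, 44), (62, 44), (64, 27), (66, 238), (68, 251), (70, 228), (72, 244), (74, 248)]
[(180, 165), (183, 194), (186, 194), (189, 194), (192, 168), (195, 146), (198, 117), (201, 165), (204, 151), (207, 153), (210, 155), (213, 156), (216, 158), (219, 139), (222, 132), (225, 131)]
```

The cartridge is seated: wings across and inside the gap, cap end about 1.5 mm from nominal, barrel aligned to within about 1°. Back to the knob.

```bash
python3 -m jog '[{"tx":0.2,"ty":0.48,"tz":0,"spin":-1},{"tx":0.2,"ty":0.48,"tz":0,"spin":-1},{"tx":0.2,"ty":0.48,"tz":0,"spin":-1},{"tx":0.2,"ty":0.48,"tz":0,"spin":-1},{"tx":0.2,"ty":0.48,"tz":0,"spin":-1},{"tx":0.2,"ty":0.48,"tz":0,"spin":-1},{"tx":0.2,"ty":0.48,"tz":0,"spin":-1},{"tx":0.2,"ty":0.48,"tz":0,"spin":-1},{"tx":0.2,"ty":0.48,"tz":0,"spin":-1},{"tx":0.15,"ty":0.48,"tz":0,"spin":-1}]' 0.4
python3 -m jog '[{"tx":0,"ty":0,"tz":-0.2,"spin":-0.5},{"tx":0,"ty":0,"tz":0,"spin":0}]'
python3 - <<'E'
from h import *
f=grab('wrist');im=f['image'];cv2.imwrite('pics/w8.png',im);print(readout.sense()['q'].round(1))
u,v=proj(f,(.6311,-.0825,.155));print(u,v)
g=im.max(2);r=32;u,v=int(u),int(v);w=(g[v-r:v+r,u-r:u+r]<45).astype(np.uint8)
n,l,st,c=cv2.connectedComponentsWithStats(w)
for i in range(1,n):
    if st[i,4]>60:print(st[i],c[i]+[u-r,v-r],onz(f,*(c[i]+[u-r,v-r]),.155).round(4))
E
```

```text
clock: 29.72
eef_pos: [0.6307, -0.0831, 0.197]
orientation: [-180.0, -0.0, 107.7]
ft_force: [-0.2, -0.3, -0.1]
gripper_width: 0.599
gripper_force: 0.0
clock: 29.98
eef_pos: [0.6306, -0.0831, 0.1927]
orientation: [-180.0, -0.0, 103.8]
ft_force: [-0.1, 0.1, -0.6]
gripper_width: 0.599
gripper_force: 0.0
[-23.6  30.4  39.2  97.  -21.6  60.4  36.4]
291.4673544815268 226.21223752196602
[  13   16   36   44 1129] [289.69707706 232.57838795] [ 0.631  -0.0869  0.155 ]
```

```bash
python3 -m jog '[{"tx":0,"ty":0,"tz":-0.7,"spin":0},{"tx":0,"ty":0,"tz":-0.9,"spin":0},{"tx":0,"ty":0,"tz":-0.9,"spin":0},{"tx":0,"ty":0,"tz":-0.8,"spin":0},{"tx":0,"ty":0,"tz":-0.4,"spin":0},{"tx":0,"ty":0,"tz":0,"spin":0}]'
python3 -m jog '[{"tx":0,"ty":0,"tz":0,"spin":0},{"tx":0,"ty":0,"tz":0,"spin":0},{"tx":0,"ty":0,"tz":0,"spin":0},{"tx":0,"ty":0,"tz":0.15,"spin":0},{"tx":0,"ty":0,"tz":0.25,"spin":0},{"tx":0,"ty":0,"tz":0.25,"spin":0},{"tx":0,"ty":0,"tz":0,"spin":0}]' 1
```

```text
clock: 30.78
eef_pos: [0.6311, -0.0832, 0.118]
orientation: [-179.9, -0.0, 103.7]
ft_force: [0.9, -0.7, 0.3]
gripper_width: 0.6
gripper_force: 0.0
clock: 31.65
eef_pos: [0.6308, -0.0831, 0.1318]
orientation: [-179.9, -0.0, 103.7]
ft_force: [-0.8, 0.2, -6.1]
gripper_width: 0.236
gripper_force: 30.0
```

```bash
python3 - <<'E'
from h import *
t=np.radians(np.linspace(13.2,-75.9,13))
p=.12*np.c_[np.cos(t),np.sin(t)];print((np.diff(p,axis=0)/.02).round(2).tolist(), (p[-1]-p[0])+[.6308,-.0831])
E
```

```text
[[0.13, -0.77], [0.03, -0.78], [-0.07, -0.77], [-0.17, -0.76], [-0.27, -0.73], [-0.36, -0.69], [-0.45, -0.64], [-0.52, -0.57], [-0.59, -0.5], [-0.65, -0.42], [-0.7, -0.33], [-0.74, -0.24]] [ 0.54320433 -0.22688675]
```

```bash
python3 -m jog '[{"tx":0.06,"ty":-0.38,"tz":0,"spin":0},{"tx":0.06,"ty":-0.39,"tz":0,"spin":0},{"tx":0.03,"ty":-0.78,"tz":0,"spin":0},{"tx":-0.07,"ty":-0.77,"tz":0,"spin":0},{"tx":-0.17,"ty":-0.76,"tz":0,"spin":0},{"tx":-0.27,"ty":-0.73,"tz":0,"spin":0},{"tx":-0.36,"ty":-0.69,"tz":0,"spin":0},{"tx":0,"ty":0,"tz":0,"spin":0}]'
python3 -m jog '[{"tx":-0.45,"ty":-0.64,"tz":0,"spin":0},{"tx":-0.52,"ty":-0.57,"tz":0,"spin":0},{"tx":-0.59,"ty":-0.5,"tz":0,"spin":0},{"tx":-0.65,"ty":-0.42,"tz":0,"spin":0},{"tx":0,"ty":0,"tz":0,"spin":0}]'
```

```text
clock: 32.65
eef_pos: [0.6162, -0.1741, 0.1316]
orientation: [-180.0, -0.0, 103.6]
ft_force: [-0.6, 3.6, -6.8]
gripper_width: 0.235
gripper_force: 30.0
clock: 33.28
eef_pos: [0.5738, -0.2199, 0.1334]
orientation: [179.8, 0.4, 103.5]
ft_force: [5.8, -2.7, -6.9]
gripper_width: 0.235
gripper_force: 30.0
```

```bash
python3 -m jog '[{"tx":-0.5,"ty":-0.05,"tz":0,"spin":0},{"tx":-0.5,"ty":-0.15,"tz":0,"spin":0},{"tx":-0.4,"ty":-0.1,"tz":0,"spin":0},{"tx":-0.15,"ty":0,"tz":0,"spin":0},{"tx":0,"ty":0,"tz":0,"spin":0}]'
```

```text
clock: 33.9
eef_pos: [0.544, -0.2285, 0.1342]
orientation: [179.7, 0.7, 103.5]
ft_force: [5.3, -9.4, -6.6]
gripper_width: 0.239
gripper_force: 30.0
```

```bash
python3 -m jog '[{"tx":0,"ty":-0.07,"tz":0,"spin":0},{"tx":0,"ty":0,"tz":-0.1,"spin":0},{"tx":0,"ty":0,"tz":0,"spin":0}]'
```

```text
clock: 34.28
eef_pos: [0.5439, -0.2286, 0.1316]
orientation: [179.7, 0.6, 103.6]
ft_force: [5.6, -7.1, -6.4]
gripper_width: 0.234
gripper_force: 30.0
```

```bash
python3 -m jog '[{"tx":0,"ty":-0.04,"tz":-0.2,"spin":0},{"tx":0,"ty":0,"tz":-0.2,"spin":0},{"tx":0,"ty":0,"tz":-0.2,"spin":0},{"tx":0,"ty":0,"tz":-0.1,"spin":0},{"tx":0,"ty":0,"tz":0,"spin":0}]'
python3 -m jog '[{"tx":0,"ty":0,"tz":-0.15,"spin":0},{"tx":0,"ty":0,"tz":-0.15,"spin":0},{"tx":0,"ty":0,"tz":0,"spin":0}]'
```

```text
clock: 34.9
eef_pos: [0.544, -0.2287, 0.1175]
orientation: [179.7, 0.5, 103.6]
ft_force: [4.8, -6.2, -6.8]
gripper_width: 0.236
gripper_force: 30.0
clock: 35.28
eef_pos: [0.544, -0.2287, 0.1115]
orientation: [179.7, 0.5, 103.6]
ft_force: [5.1, -5.8, -7.0]
gripper_width: 0.236
gripper_force: 30.0
```

Below the cheeks and still pulling about 7 N, so the bar is entering the slot. I'll keep easing it down.

```bash
python3 -m jog '[{"tx":0,"ty":0,"tz":-0.1,"spin":0},{"tx":0,"ty":0,"tz":-0.1,"spin":0},{"tx":0,"ty":0,"tz":-0.1,"spin":0},{"tx":0,"ty":0,"tz":-0.1,"spin":0},{"tx":0,"ty":0,"tz":0,"spin":0}]'
python3 -m jog '[{"tx":0,"ty":0,"tz":-0.08,"spin":0},{"tx":0,"ty":0,"tz":-0.08,"spin":0},{"tx":0,"ty":0,"tz":0,"spin":0}]'
```

```text
clock: 35.9
eef_pos: [0.5441, -0.2287, 0.1036]
orientation: [179.7, 0.5, 103.6]
ft_force: [4.5, -5.7, -5.9]
gripper_width: 0.235
gripper_force: 30.0
clock: 36.28
eef_pos: [0.5446, -0.2291, 0.1021]
orientation: [179.6, 0.5, 103.6]
ft_force: [1.5, -3.8, 5.4]
gripper_width: 0.234
gripper_force: 30.0
```

```bash
python3 -m jog '[{"tx":0,"ty":0,"tz":-0.05,"spin":0},{"tx":0,"ty":0,"tz":0,"spin":0},{"tx":0,"ty":0,"tz":0,"spin":0}]'
```

```text
clock: 36.65
eef_pos: [0.5448, -0.2293, 0.1018]
orientation: [179.6, 0.5, 103.6]
ft_force: [1.0, -4.5, 10.1]
gripper_width: 0.234
gripper_force: 30.0
```

The bar is firmly on the barrel. I'll relax the push, open and withdraw.

```bash
python3 -m jog '[{"tx":0,"ty":0,"tz":0.07,"spin":0},{"tx":0,"ty":0,"tz":0,"spin":0}]'
python3 -m jog '[{"tx":0,"ty":0,"tz":0,"spin":0},{"tx":0,"ty":0,"tz":0,"spin":0},{"tx":0,"ty":0,"tz":0,"spin":0},{"tx":0,"ty":0,"tz":0.4,"spin":0},{"tx":0,"ty":0,"tz":0.8,"spin":0},{"tx":0,"ty":0,"tz":1,"spin":0},{"tx":0,"ty":0,"tz":1,"spin":0},{"tx":0,"ty":0,"tz":1,"spin":0},{"tx":0,"ty":0,"tz":0.5,"spin":0},{"tx":0,"ty":0,"tz":0,"spin":0}]' 0.4
python3 - <<'E'
from h import *
f=grab('wrist');im=f['image'];cv2.imwrite('pics/w9.png',im);np.savez('w9.npz',K=f['K'],pose=f['pose'])
th=np.radians(13.9);X=np.array([np.cos(th),np.sin(th),0]);Y=np.array([-X[1],X[0],0]);S=np.array([.5315,-.179,.06])
g=im.max(2);K0=S-.05*Y;K0[2]=.137
u,v=map(int,proj(f,K0));r=32;w=(g[v-r:v+r,u-r:u+r]<45).astype(np.uint8);n,l,st,c=cv2.connectedComponentsWithStats(w)
print('pred knob',u,v)
for i in range(1,n):
    if st[i,4]>60:print(st[i]+[u-r,v-r,0,0,0],onz(f,*(c[i]+[u-r,v-r]),.137).round(4))
print('pred',[(d,np.round(proj(f,S+X*d/1e3),0)) for d in(-62,-51,-48,51,80)])
m=(im.min(2)>200).astype(np.uint8)
for d in(-45,-30,-20,20,30,45):
    uu,vv=proj(f,S+X*d/1e3);col=np.where(m[int(vv)-40:int(vv)+40,int(uu)])[0]+int(vv)-40
    if len(col):
        p=onz(f,uu,(col.min()+col.max())/2,.06)-S;print(d,col.min(),col.max(),'x,y',(p@X).round(4),(p@Y).round(4))
E
```

```text
clock: 36.9
eef_pos: [0.5445, -0.229, 0.1022]
orientation: [179.6, 0.5, 103.6]
ft_force: [2.1, -5.2, 5.2]
gripper_width: 0.237
gripper_force: 30.0
clock: 38.15
eef_pos: [0.5422, -0.2239, 0.1938]
orientation: [179.9, 0.0, 103.8]
ft_force: [0.2, -0.1, 0.0]
gripper_width: 0.604
gripper_force: 0.0
pred knob 290 223
[274 200  33  38 904] [ 0.542  -0.2247  0.137 ]
pred [(-62, array([219., 143.])), (-51, array([232., 143.])), (-48, array([235., 143.])), (51, array([349., 143.])), (80, array([382., 143.]))]
-45 127 157 x,y -0.045 0.0009
20 132 149 x,y 0.02 0.002
30 133 149 x,y 0.03 0.0016
```

```bash
python3 -m jog '[{"tx":-0.5,"ty":0.5,"tz":1,"spin":0},{"tx":-1,"ty":1,"tz":1,"spin":0},{"tx":-1,"ty":1,"tz":1,"spin":0},{"tx":-1,"ty":1,"tz":1,"spin":0},{"tx":-0.5,"ty":1,"tz":0,"spin":0},{"tx":0,"ty":1,"tz":0,"spin":0},{"tx":0,"ty":0,"tz":0,"spin":0}]'
python3 - <<'E'
from h import *
a=cv2.imread('pics/scene.png');f=grab('scene','pics/scene2.png');b=f['image']
def shift(x0,y0,x1,y1):
    t=cv2.resize(a[y0:y1,x0:x1],None,fx=8,fy=8,interpolation=cv2.INTER_CUBIC);s=cv2.resize(b[y0-8:y1+8,x0-8:x1+8],None,fx=8,fy=8,interpolation=cv2.INTER_CUBIC)
    r=cv2.matchTemplate(s,t,cv2.TM_CCOEFF_NORMED);_,q,_,l=cv2.minMaxLoc(r);return l[0]/8-8,l[1]/8-8,round(q,3)
print('knob',shift(152,204,168,218),'eraser',shift(268,222,294,240),'spool',shift(264,240,298,274))
K=np.array([.5435,-.2275,.131])
for l in(0,.006,.008,.02):print(l,np.subtract(proj(f,K+[0,0,l]),proj(f,K)).round(2))
th=np.radians(13.9);X=np.array([np.cos(th),np.sin(th),0]);S=np.array([.5315,-.179,.06])
t=proj(f,S+.08*X);e=proj(f,S+.051*X);print('tip pred',t,'front pred',e)
d=cv2.absdiff(a,b).max(2)
m=(b.min(2)>190)&(d>40);m[:int(e[1])-45]=0;m[int(e[1])+30:]=0;m[:,:int(e[0])-40]=0;m[:,int(e[0])+40:]=0
ys,xs=np.where(m);print('new white',xs.min(),xs.max(),ys.min(),ys.max(),len(xs),xs.mean(),ys.mean())
ft=readout.sense();print(ft['clock'],ft['eef_pos'])
E
```

```text
clock: 39.08
eef_pos: [0.4615, -0.1125, 0.2724]
orientation: [-179.9, -0.0, 103.9]
ft_force: [-0.4, 0.1, -0.2]
gripper_width: 0.601
gripper_force: 0.0
knob (-0.25, -1.625, 0.956) eraser (0.0, 0.0, 0.863) spool (0.0, 0.0, 0.92)
0 [0. 0.]
0.006 [-0.43 -2.47]
0.008 [-0.57 -3.3 ]
0.02 [-1.45 -8.29]
tip pred (np.float64(190.03903789158295), np.float64(252.54480654601286)) front pred (np.float64(188.67167413260478), np.float64(244.59007754963176))
new white 176 192 214 242 124 185.91129032258064 229.7741935483871
39.125 [ 0.46162509 -0.11373784  0.27253252]
```

The knob now sits about 4–6 mm above fully down, as expected when clamped. The cartridge front is where predicted, and the eraser and spool haven't moved. Handing in.

```bash
python3 -c "
from workcell import env
print(env.sign_off())"
```

```text
the job is handed in; nothing more can be done
None
```

I loaded the small white cartridge into the saddles with its wings in the gap and nozzle away from the housing, swung the bar back, eased it down until it clamped, and handed the job in at about 39 s; the final scene image showed the eraser and spool unmoved.

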